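# Clear the coffee scoop off the glass rinser and hold a tumbler down on its spring

## Task

Somebody left the coffee scoop standing on the countertop glass rinser: hang it by the loop of its handle on the free peg of the utensil stand. Then grip the clear tumbler, which stands upside down, and press it, still upside down, squarely and gently down on the middle of the rinser's white sprung star until the star meets its stop; finish while you still grip it and keep the star firmly against the stop, as for a rinse. Leave the navy cup, the teaspoon and the creamer canister where they are.

Things in the scene. Friction and masses are not known exactly. Their poses are not given: they have to be found in the camera images.
- scoop: Steel coffee scoop, 70 g, standing on the rinser's star, handle level. Origin: centre of the underside of its bowl (48 mm across, 25 mm high, open above); z up; +x along the handle from bowl to loop. Handle 12 mm wide (y), 5 mm thick, its middle at z = 22.5 mm, free from x = 24 to 110 mm. Centre of mass about 15 mm from the bowl's axis, on the handle side. Hung up, its +x points up.
- scoop_eye (a point): Centre of the round loop at the end of the scoop's handle, 125 mm from the bowl's axis: hole 24 mm across (axis = the scoop's z), ring 33 mm across outside and 4 mm thick.
- scoop_grip (a point): Point in the middle of the scoop's handle, 65 mm from the bowl's axis and 60 mm from the loop's centre: the place to pinch it, fingers across the handle (along the scoop's y).
- stand: Dark steel utensil stand, fixed: foot 90 mm across, post 10 mm thick, wooden ball on top at 239 mm. Origin: centre of the underside. The free peg points to the stand's -x: a 7 mm round bar, level from the post at 205 mm height, 30 mm out, then rising outwards at 45 degrees to its 9 mm ball end. The peg on the +x side carries a small spoon, part of the stand. A loop over the ball end stays on.
- peg_tip (a point): Centre of the ball end of the free peg: 65 mm out from the post (stand's -x), 240 mm above the worktop.
- peg_root (a point): Bend of the free peg, 30 mm out from the post, 205 mm above the worktop; the sloping part of the peg runs in a straight line from here to peg_tip.
- tumbler: Clear glass tumbler, upside down on the worktop, loose, 0.22 kg: 103 mm high, 81 mm across its mouth (below), about 62 mm across at 75 mm height, about 56 mm at its closed foot (above). Origin: centre of the mouth plane; z up towards the foot (it is used upside down, so z stays up). It and the navy cup may stand in each other's places.
- rinser: Countertop glass rinser, fixed: square steel drip tray 160 x 160 mm with a grille, rim 36 mm high, grille 30 mm high. Origin: centre of the underside; z up.
- star_top (a point): Centre of the flat top of the white six-armed star (104 mm across) in the middle of the rinser: 46 mm above the worktop when up, 34 mm when fully down. It moves with the star.
- star (a joint): How far the star is pressed straight down, in m: 0 up, 0.012 at its hard stop. It is sprung: about 3 N starts it moving, about 7 N brings it to the stop, 10 to 20 N holds it firmly there; it rises again when let go.
- cup_navy: Navy mug, upright, loose, 87 mm high, 71 mm across and 103 mm with its ear; bystander. Origin: centre of its underside (ear included).
- teaspoon: Steel teaspoon lying on the worktop, 130 mm long, loose; bystander. Origin: its middle.
- creamer: Cream and green canister, 71 mm across, 143 mm high, loose, at the back; bystander. Origin: centre of its underside.
Not all that is in view belongs to the job. Leave any pink look-alike of the tumbler alone.

How it is judged (in metres and radians):
On the way, in this order (a step that is already met when the one before it is completed fails the run):
1. the scoop hangs by its loop on the free peg of the stand, let go (distance between scoop_eye and peg_root below 0.045 m and angle between scoop's own x axis and vertical below 0.4 rad and height (world z) of scoop above 0.03 m and contact force between scoop and stand above 0.3 N and contact force between scoop and the arm below 0.05 N and contact force between scoop and the fingers below 0.05 N), for 0.3 s.
2. the upside-down tumbler, held by the fingers, has pressed the star to its stop (value of joint star above 0.0112 m and contact force between tumbler and star above 8 N and contact force between tumbler and the fingers above 2 N and horizontal distance between tumbler and star_top below 0.01 m and angle between tumbler's own z axis and vertical below 0.1 rad), for 0.3 s.
At the end, for the whole second after the job is handed in: Scoop hangs free on the peg: loop within 45 mm of the bend, handle within 0.4 rad of upright, untouched. Tumbler, mouth down within 0.1 rad, within 10 mm of the star's centre, gripped over 2 N, presses over 8 N and keeps the star within 0.8 mm of its 12 mm stop, still (all of step 1 and all of step 2 and linear speed of tumbler below 0.02 m/s and velocity of joint star below 0.01 m/s); the arm keeps its last pose, push and grip.
It fails at once if the tumbler is pressed on the star with more than 40 N (contact force between tumbler and star above 40 N).
It fails at once if the tumbler is tipped (angle between tumbler's own z axis and vertical above 0.5 rad).
It fails at once if the navy cup is shifted by more than 30 mm (distance of cup_navy from where it was at the start of the episode above 0.03 m).
It fails at once if the teaspoon is shifted by more than 30 mm (distance of teaspoon from where it was at the start of the episode above 0.03 m).
It fails at once if the creamer canister is shifted by more than 30 mm (distance of creamer from where it was at the start of the episode above 0.03 m).
It also fails if it takes over 51 s, if anything falls off the work surface, if the arm or the gripper's body presses on something with over 40 N, if the wrist force passes 120 N, or if a joint passes its speed limit or range.

## Robot

A 6-joint arm with a two-finger parallel gripper is mounted at the origin on a cart in front of the work surface, level with it; the furniture and walls round the work are solid. World frame = base frame: x ahead of the robot, y to its left, z up, the work surface at z = 0. Lengths are in mm, angles in rad, forces in N, time in s.
With the tool pointing down it reaches from about 200 to 875 mm from the base axis. Payload 3.4 kg.
Tool frame: the origin (TCP) lies at the very end of the fingers, on their centre line; the grasp point (between the pads) lies 19 mm behind it; z points along the fingers, y is the line along which they close (so a half turn about z gives the same grasp; the last joint's range is limited). The gripper opens to 94 mm and grips with 3 to 60 N. Pads are 16 mm wide; open, the fingers measure 119 mm over their backs; the gripper's body (75 mm by 177 mm) begins 78 mm behind the grasp point.
Start: joints at [1.004, 0.276, 1.505, -0, 1.361, -0.121], TCP at [247.95, 518.831, 205.493] pointing down, gripper open.
Joint ranges: [-2.89, 2.89], [-0.75, 2.08], [0.22, 2.7], [-1.18, 4.32], [0.11, 2.71], [-2.7, 2.7]. Speed limits (rad/s): [2.57, 2.57, 3.14, 3.14, 3.14, 3.14].

## Interface

Orientations are given as [roll, pitch, yaw] about the fixed x, y, z axes, in that order (R = Rz(yaw) Ry(pitch) Rx(roll)).
In Python, from workcell import manip, read_camera, camera_params, boxes_of, pinpoint gives the robot as it stands.
- The arm moves only by the tool move_arm, never from a script. Its argument "deltas" is a list of rows, each a list of 3 entries, a list of its own where there are three numbers: the shift along the tool's x, y, z each as a share of 0.1 m, from -1 to 1, then the turn, a rotation vector about the tool's x, y, z each as a share of 180 degrees, from -1 to 1, then the finger opening in mm, from 0 to 94. A call has 1 to 12 rows; each row shifts and turns the commanded pose from where the row before left it, along the tool's axes as they then stand; what a row does not reach is not made up. A row lasts 1/8 s, in which the tool goes at most 62.5 mm and 10.7 degrees, less where a joint would pass 70% of its speed; a pose out of reach is approached as far as the arm can. A call with a number of a shift or a turn outside -1 to 1 is refused whole. A call with a gripper value outside its range is refused whole. The fingers move at their own pace and stop on an object; "squeeze" is the grip in N (left out, the last holds). Time passes only in rows, so rows that do not move let the fingers close. It gives the time, the measured TCP pose, the force, the opening and the grip force at its end, in the units of the state.
- manip.read_state(): the state, without advancing time (a new reading comes with each control period).
- read_camera(name): name is "side" or "top" or "wrist"; returns the picture (420x560x3 uint8, red, green, blue); there is no depth.
- camera_params(name): a dict with "fovy" (degrees; the focal length in pixels is half the picture's height over the tangent of half this angle, whatever the lens; pixels are square), "cx", "cy" (the principal point, pixels), "view" (4x4, takes a point from world to camera coordinates). Camera axes: x right, y up, looking along -z (the intrinsics and any distortion apply to the point x, -y, -z); pixel columns grow to the right and rows downward; lengths in mm; the calibration is good to about 2 mm. A picture is of the moment at which its call begins: read the wrist's pose just before it. camera_params takes no time and is no camera call; for the wrist camera it gives the pose at the moment of the call.
- manip.close_job(): hands the job in; it is judged then, once.
Trained networks look in the newest picture that a camera, given by its name, has taken for a name from the list of things; names that differ only in an ending like _2 or _b are one class to them, and where a whole thing is asked for, a point or a joint stands for the part that bears it (a point fixed in the world has none). Each returns a list of dicts, best first, with "score" (0 to 1); they miss things now and then, are a little off and sometimes report something else, mostly with a low value. They report only what shows in the picture. A call takes as long as a camera call. They do not tell look-alikes from the thing itself.
- boxes_of(camera, target): "uv" ([column, row] in pixels, amid what is visible of it).
- pinpoint(camera, target): "uv" ([column, row] in pixels: a listed point, or the origin of a listed thing).
The state is a dict: "clock": time; "joint_positions": joint angles; "qd": joint speeds; "joint_efforts": joint torques, N m; "ee_pos": TCP position; "tcp_rot": TCP orientation; "wrist_force": force on the tool from outside, world axes, zero at the start; "wrist_torque": the same for the moment, N m; "opening": finger opening in mm; "grip_force": force on a finger pad.
Only numpy, scipy, OpenCV 4.12 (cv2) and the standard library are available. Lean on these libraries where they do the work, as an engineer would, in place of code of your own. Each camera call takes 0.05 s, during which the arm holds its last target. There are 200 camera calls.

## Working session

There is one attempt and no reset: what is moved stays moved. The work goes in short steps, Python scripts to look and compute and a tool call to move; the robot and the scene stay as the last step left them, time stands still between calls to the robot, and variables do not carry over. Pictures are saved under pics/ and viewed, at most 10 in all, crops included, and the job is handed in when it is done.

Besides the shell and the picture viewer there is one more tool, called after "Request:" as name([rows], argument=value, ...), one row to a line, values as JSON. move_arm: Moves the arm, as the interface text tells. Its arguments: {"type":"object","properties":{"deltas":{"type":"array","items":{"type":"array"}},"squeeze":{"type":"number"}},"required":["deltas"]}

```bash
mkdir -p pics
cat > h.py <<'E'
from workcell import manip, read_camera, camera_params, boxes_of, pinpoint
import numpy as np, cv2
from scipy.spatial.transform import Rotation as R
def ray(cam,uv,P=None):
    P=P or camera_params(cam); V=np.array(P["view"]); f=210/np.tan(np.radians(P["fovy"])/2)
    k=P.get("dist") 
    d=np.array([(uv[0]-P["cx"])/f,-(uv[1]-P["cy"])/f,-1.]); Rc=V[:3,:3]
    return -Rc.T@V[:3,3], Rc.T@d
def atz(cam,uv,z,P=None):
    o,d=ray(cam,uv,P); return o+d*(z-o[2])/d[2]
def proj(cam,p,P=None):
    P=P or camera_params(cam); V=np.array(P["view"]); f=210/np.tan(np.radians(P["fovy"])/2)
    c=V[:3,:3]@p+V[:3,3]; return np.array([P["cx"]+f*c[0]/-c[2],P["cy"]-f*c[1]/-c[2]])
def tri(obs):
    A=np.zeros((3,3));b=np.zeros(3)
    for o,d in obs:
        d=d/np.linalg.norm(d);M=np.eye(3)-np.outer(d,d);A+=M;b+=M@o
    p=np.linalg.solve(A,b); return p,[np.linalg.norm(np.cross(p-o,d/np.linalg.norm(d))) for o,d in obs]
def snap(cam,name,crop=None,s=1):
    im=read_camera(cam)
    im2=im if crop is None else im[crop[1]:crop[3],crop[0]:crop[2]]
    cv2.imwrite(f"pics/{name}.png",cv2.resize(im2,None,fx=s,fy=s,interpolation=cv2.INTER_CUBIC)[:,:,::-1]); return im
E
python3 - <<'E'
from h import *
np.set_printoptions(precision=1,suppress=True)
ims=[snap(c,c+"0") for c in("side","top")]
cv2.imwrite("pics/both.png",cv2.resize(np.vstack(ims),(560,840))[:,:,::-1][:840])
for c in("side","top"):
    P=camera_params(c); print(c,{k:v for k,v in P.items() if k!="view"}, ray(c,(P["cx"],P["cy"])))
    for n in["scoop","scoop_eye","scoop_grip","stand","peg_tip","peg_root","tumbler","rinser","star_top","cup_navy","teaspoon","creamer"]:
        print(c,n,[(np.round(d["uv"]),round(d["score"],2)) for d in pinpoint(c,n)[:3]])
print(manip.read_state())
E
```

```text
side {'fovy': 46.55931001988622, 'cx': 283.0066108618621, 'cy': 205.7819584291976} (array([143.2, 281. , 908. ]), array([ 0.4, -0.5, -0.8]))
side scoop [(array([243., 299.]), 0.82)]
side scoop_eye [(array([210., 243.]), 0.71), (array([165., 262.]), 0.19)]
side scoop_grip [(array([227., 265.]), 0.9)]
side stand [(array([279., 184.]), 0.75)]
side peg_tip [(array([265., 124.]), 0.74), (array([278., 186.]), 0.4)]
side peg_root [(array([275., 123.]), 0.76)]
side tumbler [(array([338., 249.]), 0.72), (array([342., 312.]), 0.68)]
side rinser [(array([246., 309.]), 0.64)]
side star_top [(array([244., 297.]), 0.76), (array([243., 308.]), 0.2)]
side cup_navy [(array([166., 262.]), 0.66)]
side teaspoon [(array([240., 244.]), 0.49), (array([273., 127.]), 0.24), (array([228., 265.]), 0.17)]
side creamer [(array([208., 201.]), 0.73), (array([239., 243.]), 0.34)]
top {'fovy': 46.51641041322652, 'cx': 283.4178241182259, 'cy': 208.00938853080197} (array([ 377.8, -138.2, 1117.2]), array([ 0.2,  0. , -1. ]))
top scoop [(array([226., 233.]), 0.88)]
top scoop_eye [(array([242., 181.]), 0.74)]
top scoop_g
[... 223 characters left out ...]
ler [(array([289., 305.]), 0.67), (array([337., 261.]), 0.6), (array([346., 140.]), 0.37)]
top rinser [(array([228., 236.]), 0.71)]
top star_top [(array([223., 234.]), 0.54)]
top cup_navy [(array([217., 150.]), 0.65)]
top teaspoon [(array([272., 188.]), 0.56)]
top creamer [(array([288., 134.]), 0.63)]
{'clock': 1.3, 'joint_positions': array([ 1. ,  0.3,  1.5,  0. ,  1.4, -0.1]), 'qd': array([-0., -0.,  0.,  0., -0.,  0.]), 'joint_efforts': array([  0. , -40.4, -23.7,   0.1,   0. ,  -0. ]), 'ee_pos': array([247.9, 518.8, 205.5]), 'tcp_rot': array([3.1, 0. , 2.7]), 'wrist_force': array([ 0.2, -0.5, -0.6]), 'wrist_torque': array([0. , 0.1, 0. ]), 'grip_force': 0.0, 'opening': 93.92524394202232}
```

View pics/top0.png

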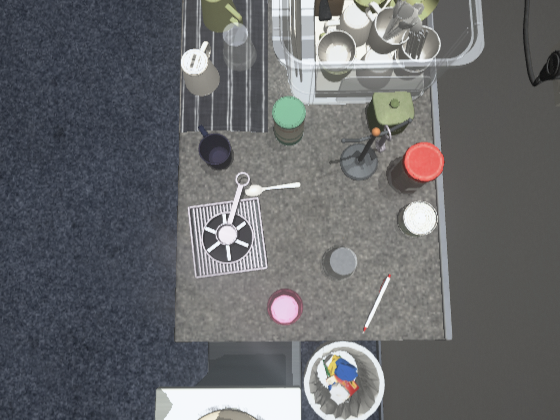

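View pics/side0.png

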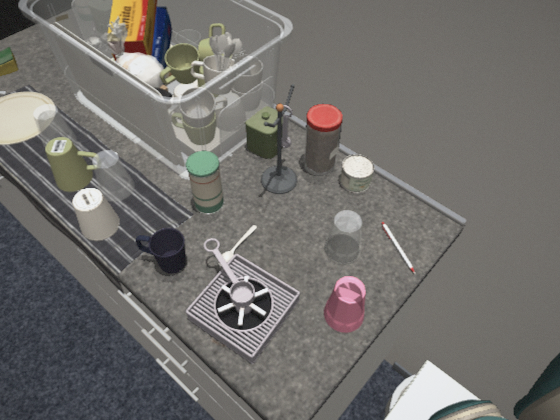

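The top view shows the scoop bowl at (226,233) with its loop at (242,180), and the stand foot at (358,162). Candidates for the tumbler are the clear glass at top (342,262) / side (345,238), the pink one at top (285,309), and a clear glass on the drying mat at top (237,45) / side (113,172). The glass at (342,262) fits best: clear, mouth down, on the worktop. I'll compute positions and check it in a crop.

Run:
```python
from h import *
np.set_printoptions(precision=1,suppress=True)
t=cv2.imread("pics/top0.png");s=cv2.imread("pics/side0.png")
rs=lambda im,x0,y0,x1,y1,w,h:cv2.resize(im[y0:y1,x0:x1],(w,h),interpolation=cv2.INTER_CUBIC)
a=np.hstack([rs(t,300,100,400,200,400,300)if 0 else rs(t,310,110,410,185,400,300),rs(t,290,225,390,300,400,300)])
b=np.hstack([rs(s,240,70,360,160,400,300),rs(s,290,195,410,285,400,300)])
cv2.imwrite("pics/crop1.png",np.vstack([a,b]))
ob={"scoop":((243,299),(226,233)),"eye":((210,243),(242,181)),"grip":((227,265),(235,206)),"stand":((279,184),(358,162)),"tip":((265,124),(342,138)),"root":((275,123),(359,138)),"tumbler":((342,249),(337,261)),"pink":((342,312),(289,305)),"rinser":((246,309),(228,236)),"star":((244,297),(223,234)),"cup":((166,262),(217,150)),"spoon":((240,244),(272,188)),"creamer":((208,201),(288,134))}
for k,(u,v) in ob.items():
    p,r=tri([ray("side",u),ray("top",v)]); print(k,p,np.array(r))
for k,u,z in(("scoop",(226,233),46),("eye",(242,180.5),68.5),("grip",(235,206),68.5),("standfoot",(358,162),0),("ball",(377,132),239),("tumblertop",(343,263),103)): print(k,atz("top",u,z))
print("matglass",[proj("top",np.array(q,float)) for q in((500,0,0),(600,0,0),(500,100,0))])
```

```text
scoop [485.5  -2.1  34.9] [3.8 3.8]
eye [600.5 -37.2  75.1] [3. 3.]
grip [543.3 -23.8  71. ] [0.4 0.4]
stand [ 660.8 -308.7  -25.6] [2.3 2.3]
tip [ 642.  -241.9  234.6] [2.6 2.6]
root [ 648.7 -278.   208.5] [3.5 3.5]
tumbler [ 423.7 -251.4  -10.2] [3.2 3.2]
pink [ 329.6 -137.8  -21. ] [2. 2.]
rinser [481.5  -2.4  -4.1] [4.9 4.9]
star [480.    1.   55.9] [5.1 5.1]
cup [691.8  28.6 -16.9] [2.4 2.4]
spoon [ 593.4 -103.3    5.1] [2.5 2.5]
creamer [ 725.3 -138.9    9.9] [2.4 2.4]
scoop [487.6  -1.5  46. ]
eye [600.5 -38.3  68.5]
grip [544.  -23.4  68.5]
standfoot [ 656.5 -303.7    0. ]
ball [ 653.7 -305.4  239. ]
tumblertop [ 417.4 -250.9  103. ]
matglass [array([227.9, 229.6]), array([228.3, 187. ]), array([184.6, 230. ])]
```

View pics/crop1.png

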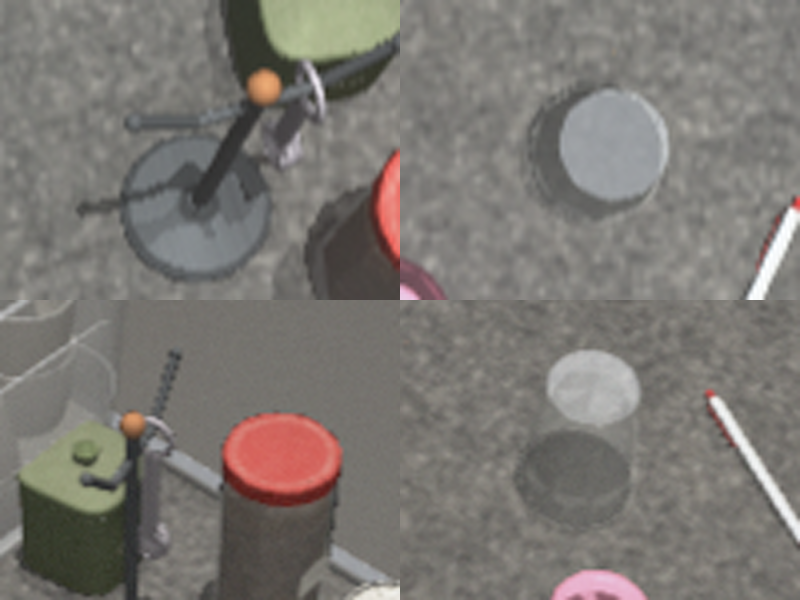

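The crop confirms the clear tumbler: mouth down at top (343,261), with the pink one apart from it. The peg's ball end is at top (343,140.5) / side (266,124), and the peg points to +y. I plan to pinch the scoop with a tool tilted toward the bowl. That way the gripper body clears the creamer when the scoop hangs.

```bash
cat >> h.py <<'E'
from scipy.linalg import logm, expm
def T(p,Rm):
    M=np.eye(4);M[:3,:3]=Rm;M[:3,3]=p;return M
def cur():
    s=manip.read_state(); return T(np.array(s["ee_pos"]),R.from_euler("xyz",s["tcp_rot"]).as_matrix())
def axes(d,y):  # tool z along d, tool y near y
    d=np.array(d,float);d/=np.linalg.norm(d);y=np.array(y,float);y-=d*(y@d);y/=np.linalg.norm(y)
    return np.c_[np.cross(y,d),y,d]
def rows(A,B,n=None,tag=""):
    D=np.linalg.inv(A)@B; w=R.from_matrix(D[:3,:3]).magnitude()
    if n is None: n=int(np.ceil(max(np.degrees(w)/8.5,np.linalg.norm(D[:3,3])/45,1)))
    L=np.real(expm(logm(D)/n)); v=L[:3,3]/100; r=R.from_matrix(L[:3,:3]).as_rotvec()/np.pi
    print(tag,n,"x",[list(np.round(v,3)),list(np.round(r,4))])
    M=A.copy(); path=[]
    for i in range(n): M=M@L; path.append(M[:3,3].round(0))
    print("   via",[list(map(int,p)) for p in path])
def wristIK(Rm,j1,pitch,s4=1):
    Q=(R.from_euler("z",j1)*R.from_euler("y",pitch)).inv()*R.from_matrix(Rm)*R.from_euler("z",-np.pi/2)
    a,b,c=Q.as_euler("ZYZ"); 
    return s4*a,b,c
E
python3 - <<'E'
from h import *
np.set_printoptions(precision=2,suppress=True)
tip,r=tri([ray("side",(266.4,124.3)),ray("top",(343.2,140.5))]);print("tip",tip,r,atz("top",(343.2,140.5),240))
ball,r=tri([ray("side",(279.9,107)),ray("top",(375.8,131.5))]);print("ball",ball,r,atz("top",(375.8,131.5),239))
S=np.array([487.6,-1.5,46]);E=np.array([600.5,-37.9,68.5])
x=E-S;x[2]=0;print(np.linalg.norm(x));x/=np.linalg.norm(x);z=np.array([0,0,1.]);y=np.cross(z,x)
for a in(30,40):
  c,s=np.cos(np.radians(a)),np.sin(np.radians(a))
  for sg in(1,-1):
    Rp=axes(-z*c-x*s,sg*y)
    rel=np.c_[x,y,z].T@Rp   # tool in scoop
    print(a,sg,"pick",[np.array(wristIK(Rp,np.radians(-2),p)) for p in(1.6,2.)])
    for az in(-50,-60,-70):
      zs=-np.array([np.cos(np.radians(az)),np.sin(np.radians(az)),0]);xs=z;ys=np.cross(zs,xs)
      Rh=np.c_[xs,ys,zs]@rel
      print(a,sg,"hang",az,[np.array(wristIK(Rh,np.radians(-10),p)) for p in(1.6,1.9)])
E
```

```text
tip [ 638.07 -243.42  234.79] [np.float64(1.4447888784962775), np.float64(1.444788878496134)] [ 637.78 -242.05  240.  ]
ball [ 657.08 -305.82  228.11] [np.float64(1.1915563734824826), np.float64(1.1915563734824637)] [ 654.69 -303.17  239.  ]
118.62280556452875
30 1 pick [array([ 0.15,  2.04, -1.26]), array([ 0.14,  1.65, -1.32])]
30 1 hang -50 [array([-0.86,  0.83, -0.51]), array([-1.14,  0.66, -0.13])]
30 1 hang -60 [array([-0.94,  0.96, -0.37]), array([-1.15,  0.81, -0.03])]
30 1 hang -70 [array([-0.99,  1.11, -0.25]), array([-1.15,  0.96,  0.05])]
30 -1 pick [array([0.15, 2.04, 1.88]), array([0.14, 1.65, 1.82])]
30 -1 hang -50 [array([-0.86,  0.83,  2.63]), array([-1.14,  0.66,  3.01])]
30 -1 hang -60 [array([-0.94,  0.96,  2.77]), array([-1.15,  0.81,  3.11])]
30 -1 hang -70 [array([-0.99,  1.11,  2.89]), array([-1.15,  0.96, -3.09])]
40 1 pick [array([ 0.22,  2.21, -1.22]), array([ 0.18,  1.82, -1.31])]
40 1 hang -50 [array([-0.67,  0.92, -0.63]), array([-0.87,  0.7 , -0.34])]
40 1 hang -60 [array([-0.75,  1.03, -0.47]), array([-0.92,  0.83, -0.2 ])]
40 1 hang -70 [array([-0.81,  1.16, -0.33]), array([-0.94,  0.96, -0.07])]
40 -1 pick [array([0.22, 2.21, 1.92]), array([0.18, 1.82, 1.83])]
40 -1 hang -50 [array([-0.67,  0.92,  2.51]), array([-0.87,  0.7 ,  2.8 ])]
40 -1 hang -60 [array([-0.75,  1.03,  2.67]), array([-0.92,  0.83,  2.95])]
40 -1 hang -70 [array([-0.81,  1.16,  2.81]), array([-0.94,  0.96,  3.07])]
```

```bash
cat >> h.py <<'E'
tip=np.array([637.8,-242.3,240]);post=np.array([655.5,-304,0.])
ex=np.array([0,0,1.])
def scoopframe(b,e):
    x=np.array(e)-np.array(b);x[2]=0;x/=np.linalg.norm(x);z=np.array([0,0,1.]);return np.c_[x,np.cross(z,x),z]
def pickR(F,a=np.radians(40)): return axes(-F[:,2]*np.cos(a)-F[:,0]*np.sin(a),F[:,1])
E
python3 - <<'E'
from h import *
F=scoopframe([487.6,-1.5,0],[600.5,-37.9,0]); Rp=pickR(F)
g=np.array([544,-22.5,68.5])+F[:,0]*2; tcp=g+15*Rp[:,2]
print(tcp,Rp)
rows(cur(),T(tcp-90*Rp[:,2],Rp),16)
E
```

```text
[536.72685541 -20.15507118  57.00933335] [[-7.29087609e-01  3.06854992e-01 -6.11777143e-01]
 [ 2.35064561e-01  9.51756279e-01  1.97242587e-01]
 [ 6.42787610e-01 -2.26730445e-17 -7.66044443e-01]]
 16 x [[np.float64(-0.335), np.float64(-0.242), np.float64(-0.058)], [np.float64(0.0009), np.float64(0.0139), np.float64(-0.0026)]]
   via [[268, 483, 211], [288, 446, 216], [309, 410, 219], [330, 374, 220], [352, 339, 220], [373, 303, 219], [395, 267, 216], [417, 232, 212], [440, 197, 206], [462, 163, 199], [484, 128, 191], [506, 94, 180], [528, 61, 169], [549, 27, 156], [571, -5, 142], [592, -38, 126]]
```

Request:
move_arm([
  [[-0.335,-0.242,-0.058],[0.001,0.014,-0.0026],50],
  [[-0.335,-0.242,-0.058],[0.001,0.014,-0.0026],50],
  [[-0.335,-0.242,-0.058],[0.001,0.014,-0.0026],50],
  [[-0.335,-0.242,-0.058],[0.001,0.014,-0.0026],50],
  [[-0.335,-0.242,-0.058],[0.001,0.014,-0.0026],50],
  [[-0.335,-0.242,-0.058],[0.001,0.014,-0.0026],50],
  [[-0.335,-0.242,-0.058],[0.001,0.014,-0.0026],50],
  [[-0.335,-0.242,-0.058],[0.001,0.014,-0.0026],50],
  [[-0.335,-0.242,-0.058],[0.001,0.014,-0.0026],50],
  [[-0.335,-0.242,-0.058],[0.001,0.014,-0.0026],50],
  [[-0.335,-0.242,-0.058],[0.001,0.014,-0.0026],50],
  [[-0.335,-0.242,-0.058],[0.001,0.014,-0.0026],50],
])

```text
clock: 2.8
ee_pos: [506.5, 93.3, 179.4]
tcp_rot: [-3.13, -0.529, 2.793]
wrist_force: [0.6, 0.3, -0.6]
opening: 50.2
grip_force: 0.0
```

Request:
move_arm([
  [[-0.335,-0.242,-0.058],[0.001,0.014,-0.0026],50],
  [[-0.335,-0.242,-0.058],[0.001,0.014,-0.0026],50],
  [[-0.335,-0.242,-0.058],[0.001,0.014,-0.0026],50],
  [[-0.335,-0.242,-0.058],[0.001,0.014,-0.0026],50],
  [[0,0,0],[0,0,0],50],
])

```text
clock: 3.42
ee_pos: [591.9, -40.0, 120.5]
tcp_rot: [-3.137, -0.709, 2.827]
wrist_force: [-0.6, 0.5, -0.3]
opening: 50.0
grip_force: 0.0
```

Run:
```python
from h import *
np.set_printoptions(precision=1,suppress=True)
s=manip.read_state();print(s["joint_positions"].round(3),s["ee_pos"],s["clock"])
P=camera_params("wrist"); im=snap("wrist","w1")
for n,z in(("scoop_eye",68.5),("scoop_grip",68.5),("scoop",46),("star_top",46)):
    for d in pinpoint("wrist",n)[:2]: print(n,d["uv"],round(d["score"],2),atz("wrist",d["uv"],z,P))
```

```text
[-0.2  0.8  1.   0.1  2.  -1.5] [591.9 -40.  120.5] 3.425
scoop_eye [283.0, 287.4] 0.65 [603.6 -37.1  68.5]
scoop_grip [278.8, 213.5] 0.98 [544.6 -21.   68.5]
scoop [274.9, 163.7] 0.89 [481.7  -4.1  46. ]
```

View pics/w1.png

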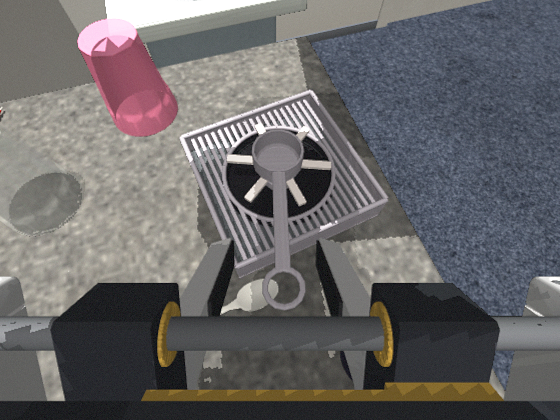

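The wrist view shows the scoop aligned between the fingers: bowl at (278,155), loop at (283,288), handle running straight down the middle. The estimates agree with the 125 mm handle length.

```bash
cat >> h.py <<'E'
F0=scoopframe([484,-3,0],[603,-37.3,0]); Rp0=pickR(F0); g0=np.array([545.5,-21.2,68.5])
E
python3 - <<'E'
from h import *
rows(cur(),T(g0-60*Rp0[:,2],Rp0),2,"a"); rows(T(g0-60*Rp0[:,2],Rp0),T(g0+15*Rp0[:,2],Rp0),4,"b")
E
```

```text
a 2 x [[np.float64(-0.002), np.float64(0.009), np.float64(0.074)], [np.float64(0.0026), np.float64(-0.0008), np.float64(-0.0034)]]
   via [[587, -34, 120], [583, -32, 114]]
b 4 x [[np.float64(-0.0), np.float64(0.0), np.float64(0.187)], [np.float64(-0.0), np.float64(0.0), np.float64(-0.0)]]
   via [[571, -29, 100], [559, -25, 86], [548, -22, 71], [536, -19, 57]]
```

Request:
move_arm([
  [[-0.002,0.009,0.074],[0.0026,-0.0008,-0.0034],50],
  [[-0.002,0.009,0.074],[0.0026,-0.0008,-0.0034],50],
  [[0,0,0.187],[0,0,0],50],
  [[0,0,0.187],[0,0,0],50],
  [[0,0,0.187],[0,0,0],50],
  [[0,0,0.187],[0,0,0],50],
  [[0,0,0],[0,0,0],50],
])

```text
clock: 4.55
ee_pos: [534.9, -18.9, 55.6]
tcp_rot: [-3.141, -0.703, 2.86]
wrist_force: [0.1, 0.1, -0.3]
opening: 50.2
grip_force: 0.0
```

Request:
move_arm([
  [[0,0,0],[0,0,0],0],
  [[0,0,0],[0,0,0],0],
  [[0,0,0],[0,0,0],0],
  [[0,0,0],[0,0,0],0],
  [[0,0,0],[0,0,0],0],
], squeeze=30)

```text
clock: 5.18
ee_pos: [536.7, -19.8, 55.9]
tcp_rot: [-3.141, -0.7, 2.859]
wrist_force: [-0.1, 0.1, -0.3]
opening: 11.9
grip_force: 29.9
```

Run:
```python
from h import *
np.set_printoptions(precision=1,suppress=True)
P=camera_params("wrist"); read_camera("wrist")
print(manip.read_state()["ee_pos"], g0+15*Rp0[:,2])
for n,z in(("scoop_eye",68.5),("scoop_grip",68.5),("scoop",46)):
    for d in pinpoint("wrist",n)[:2]: print(n,d["uv"],round(d["score"],2),atz("wrist",d["uv"],z,P))
```

```text
[536.8 -19.8  55.9] [536.2 -18.5  57. ]
scoop_grip [275.8, 260.3] 0.74 [545.4 -21.4  68.5]
scoop [274.6, 178.9] 0.66 [480.9  -3.5  46. ]
```

```bash
cat >> h.py <<'E'
def hangT(eye,Tse,az):   # Tse: tool in scoop-eye frame
    a=np.radians(az); zs=-np.array([np.cos(a),np.sin(a),0]); xs=np.array([0,0,1.]); 
    return T(eye,np.c_[xs,np.cross(zs,xs),zs])@Tse
out=(tip-post)*[1,1,0]; out/=np.linalg.norm(out); up=np.array([0,0,1.])
root=post+30*out+205*up; tipn=post+65*out+240*up
E
python3 - <<'E'
from h import *
np.set_printoptions(precision=1,suppress=True)
A=cur(); V=np.array(camera_params("wrist")["view"]); print("cam in tool",(np.linalg.inv(A)@np.linalg.inv(V))[:3,3])
Tse=np.linalg.inv(T(np.array([603.4,-37.7,68.5]),F0))@A; np.save("tse.npy",Tse); print(Tse, root,tipn,tip)
B=A.copy();B[2,3]+=60; rows(A,B,3,"lift")
az=-65
C=hangT(np.array([560,-30,265.]),Tse,az); rows(B,C,14,"rot")
D=hangT(tipn+25*(out+up),Tse,az); rows(C,D,None,"to tip"); 
E_=hangT(tipn+2*up,Tse,az); rows(D,E_,2,"over ball")
G=hangT(root+3*out+3*up,Tse,az); rows(E_,G,3,"slope")
for n,M in zip("BCDEG",(B,C,D,E_,G)):
    print(n,M[:3,3],M[:3,2],"cam",(M@np.linalg.inv(A)@np.linalg.inv(V))[:3,3],[np.array(wristIK(M[:3,:3],np.radians(-12),p)) for p in(1.6,1.9)])
E
```

```text
cam in tool [  73.7   -0.1 -179.5]
[[ -0.8   0.   -0.6 -69.1]
 [  0.    1.    0.   -1.2]
 [  0.6  -0.   -0.8 -12.6]
 [  0.    0.    0.    1. ]] [ 647.2 -275.2  205. ] [ 637.6 -241.5  240. ] [ 637.8 -242.3  240. ]
lift 3 x [[np.float64(0.129), np.float64(-0.0), np.float64(-0.153)], [np.float64(0.0), np.float64(0.0), np.float64(0.0)]]
   via [[537, -20, 76], [537, -20, 96], [537, -20, 116]]
rot 14 x [[np.float64(-0.03), np.float64(-0.014), np.float64(-0.062)], [np.float64(0.0018), np.float64(-0.0333), np.float64(0.0214)]]
   via [[542, -23, 119], [548, -26, 122], [552, -29, 126], [557, -32, 131], [560, -35, 136], [563, -37, 142], [566, -40, 148], [567, -41, 155], [568, -43, 162], [569, -44, 169], [568, -44, 176], [568, -44, 183], [566, -43, 189], [564, -42, 196]]
to tip 5 x [[np.float64(-0.257), np.float64(-0.03), np.float64(0.306)], [np.float64(-0.0), np.float64(-0.0), np.float64(-0.0)]]
   via [[578, -79, 196], [592, -117, 196], [607, -154, 196], [621, -192, 196], [635, -229, 196]]
over ball 2 x [[np.float64(0.008), np.float64(-0.02), np.float64(0.169)], [np.float64(-0.0), np.float64
[... 160 characters left out ...]
np.float64(-0.0), np.float64(-0.0)]]
   via [[645, -264, 162], [648, -274, 150], [651, -284, 139]]
B [536.7 -19.8 115.9] [-0.6  0.2 -0.8] cam [593.6 -36.2 300.7] [array([ 0.1,  2.2, -1.5]), array([ 0. ,  1.9, -1.5])]
C [564.2 -42.  195.9] [ 0.3 -0.7 -0.6] cam [486.1 125.5 255.1] [array([-0.8,  1.1, -0.4]), array([-0.9,  0.9, -0.2])]
D [ 634.9 -229.4  195.9] [ 0.3 -0.7 -0.6] cam [556.8 -62.  255.1] [array([-0.8,  1.1, -0.4]), array([-0.9,  0.9, -0.2])]
E [ 641.8 -253.5  172.9] [ 0.3 -0.7 -0.6] cam [563.7 -86.  232.1] [array([-0.8,  1.1, -0.4]), array([-0.9,  0.9, -0.2])]
G [ 650.6 -284.2  138.9] [ 0.3 -0.7 -0.6] cam [ 572.5 -116.8  198.1] [array([-0.8,  1.1, -0.4]), array([-0.9,  0.9, -0.2])]
```

Request:
move_arm([
  [[0.129,0,-0.153],[0,0,0],0],
  [[0.129,0,-0.153],[0,0,0],0],
  [[0.129,0,-0.153],[0,0,0],0],
  [[-0.03,-0.014,-0.062],[0.0018,-0.0333,0.0214],0],
  [[-0.03,-0.014,-0.062],[0.0018,-0.0333,0.0214],0],
  [[-0.03,-0.014,-0.062],[0.0018,-0.0333,0.0214],0],
  [[-0.03,-0.014,-0.062],[0.0018,-0.0333,0.0214],0],
  [[-0.03,-0.014,-0.062],[0.0018,-0.0333,0.0214],0],
  [[-0.03,-0.014,-0.062],[0.0018,-0.0333,0.0214],0],
  [[-0.03,-0.014,-0.062],[0.0018,-0.0333,0.0214],0],
])

```text
clock: 6.62
ee_pos: [565.3, -39.4, 150.8]
tcp_rot: [-2.963, 0.089, 2.445]
wrist_force: [-0.1, 0.4, -0.9]
opening: 11.2
grip_force: 29.9
```

Request:
move_arm([
  [[-0.03,-0.014,-0.062],[0.0018,-0.0333,0.0214],0],
  [[-0.03,-0.014,-0.062],[0.0018,-0.0333,0.0214],0],
  [[-0.03,-0.014,-0.062],[0.0018,-0.0333,0.0214],0],
  [[-0.03,-0.014,-0.062],[0.0018,-0.0333,0.0214],0],
  [[-0.03,-0.014,-0.062],[0.0018,-0.0333,0.0214],0],
  [[-0.03,-0.014,-0.062],[0.0018,-0.0333,0.0214],0],
  [[-0.03,-0.014,-0.062],[0.0018,-0.0333,0.0214],0],
  [[0,0,0],[0,0,0],0],
])

```text
clock: 7.62
ee_pos: [563.1, -40.1, 196.2]
tcp_rot: [-3.138, 0.869, 2.009]
wrist_force: [-0.6, -0.3, -0.9]
opening: 11.6
grip_force: 29.9
```

Run:
```python
from h import *
np.set_printoptions(precision=1,suppress=True)
A=cur(); Tse=np.load("tse.npy"); s=manip.read_state(); print(s["joint_positions"].round(2).tolist(),s["opening"])
S=A@np.linalg.inv(Tse); print("scoop x",S[:3,0],"z",S[:3,2],"eye",S[:3,3])
ims={c:read_camera(c) for c in("side","top","wrist")}
for n in("scoop_eye","scoop_grip","scoop"):
    for c in ims: print(n,c,[(np.round(d["uv"],1),round(d["score"],2)) for d in pinpoint(c,n)[:2]], proj(c,(S@np.r_[{"scoop_eye":[0,0,0],"scoop_grip":[-60,0,0],"scoop":[-125,0,-22.5]}[n],1])[:3]))
D=hangT(tipn+25*(out+up),Tse,-65); rows(A,D,None,"to tip")
```

```text
[0.34, 0.29, 1.89, -1.0, 1.13, 0.45] 11.605964047459825
scoop x [ 0. -0.  1.] z [-0.4  0.9  0. ] eye [559.1 -28.2 265.3]
scoop_eye side [(array([215.2, 198.6]), 0.61)] [213.1 198.4]
scoop_eye top [(array([226.2, 181.6]), 0.55)] [225.8 180.4]
scoop_eye wrist [] [276.9 380. ]
scoop_grip side [(array([217.3, 217.9]), 0.59)] [216.5 219.5]
scoop_grip top [(array([230.6, 187.8]), 0.57)] [229.8 187.1]
scoop_grip wrist [(array([276.8, 259.4]), 0.56)] [276.3 258.9]
scoop side [] [224.1 230.4]
scoop top [(array([242.4, 184.4]), 0.6), (array([335.3, 263.7]), 0.18)] [243.6 188.7]
scoop wrist [(array([275.4, 181.1]), 0.78)] [275.6 180. ]
to tip 5 x [[np.float64(-0.26), np.float64(-0.03), np.float64(0.309)], [np.float64(-0.0001), np.float64(-0.0001), np.float64(0.0002)]]
   via [[577, -78, 196], [592, -116, 196], [606, -154, 196], [621, -192, 196], [635, -229, 196]]
```

Request:
move_arm([
  [[-0.26,-0.03,0.309],[0,0,0],0],
  [[-0.26,-0.03,0.309],[0,0,0],0],
  [[-0.26,-0.03,0.309],[0,0,0],0],
  [[-0.26,-0.03,0.309],[0,0,0],0],
  [[-0.26,-0.03,0.309],[0,0,0],0],
  [[0,0,0],[0,0,0],0],
])

```text
clock: 8.98
ee_pos: [635.2, -233.4, 196.2]
tcp_rot: [3.141, 0.87, 2.001]
wrist_force: [0.2, -0.7, -0.5]
opening: 11.3
grip_force: 29.9
```

Run:
```python
from h import *
np.set_printoptions(precision=1,suppress=True)
A=cur(); Tse=np.load("tse.npy"); s=manip.read_state(); print(s["joint_positions"].round(2).tolist(),s["opening"])
S=A@np.linalg.inv(Tse); print("eye",S[:3,3],"want",tipn+25*(out+up),"x",S[:3,0])
ims={c:read_camera(c) for c in("side","top")}
for c in ims:
    print(c,"proj eye",proj(c,S[:3,3]),"tip",proj(c,tipn),"post",proj(c,post+239*up))
    for n in("scoop_eye","peg_tip"): print(n,[(np.round(d["uv"],1),round(d["score"],2)) for d in pinpoint(c,n)[:2]])
rs=lambda im,x0,y0:cv2.resize(im[y0:y0+90,x0:x0+60],(400,600),interpolation=cv2.INTER_CUBIC)
cv2.imwrite("pics/p2.png",np.hstack([rs(ims["side"],235,75),rs(ims["top"],315,95)])[:,:,::-1])
```

```text
[-0.06, 0.31, 1.86, -1.12, 0.85, 0.24] 11.316644433230039
eye [ 631.1 -221.4  265.3] want [ 630.7 -217.5  265. ] x [ 0. -0.  1.]
side proj eye [260.4 119.9] tip [265.2 122.8] post [279.4 103.6]
scoop_eye []
peg_tip []
top proj eye [333.4 140.2] tip [342.9 140.6] post [376.2 131.1]
scoop_eye [(array([331.8, 143. ]), 0.81)]
peg_tip [(array([342.7, 138.1]), 0.84)]
```

View pics/p2.png

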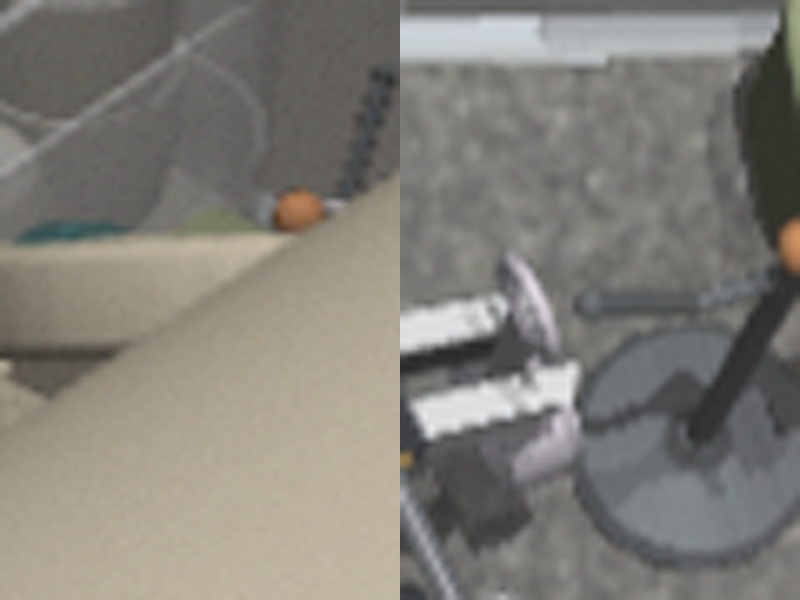

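The top crop shows the loop at (334.5,140.4) upright, just outside the peg's ball end at (343.5,140), and well aligned. Joint 4 is close to its limit of -1.18, so I'll estimate the arm geometry and check tilting the scoop a little, top inward. That also squares the ring to the sloping peg.

```bash
cat >> h.py <<'E'
from scipy.optimize import least_squares
def fk(q,k):
    a,h,L2,L3,e,Lt=k; Ez=lambda t:R.from_euler("z",t); Ey=lambda t:R.from_euler("y",t)
    R1=Ez(q[0]);R2=R1*Ey(q[1]);R3=R2*Ey(q[2]);Rt=R3*Ez(q[3])*Ey(q[4])*Ez(q[5])*Ez(np.pi/2)
    p=R1.apply([a,0,h])+R2.apply([0,0,L2])+R3.apply([e,0,L3])+Rt.apply([0,0,Lt]); return p,Rt.as_matrix()
Q=[([1.004,.276,1.505,0,1.361,-.121],[247.95,518.83,205.49]),([.34,.29,1.89,-1.0,1.13,.45],[563.1,-40.1,196.2]),([-.06,.31,1.86,-1.12,.85,.24],[635.2,-233.4,196.2]),([-.2,.8,1.0,.1,2.,-1.5],[591.9,-40,120.5])]
def fit(Q):
    W=[1,1,1,.1]+[1]*20
    f=lambda k:np.r_[np.concatenate([w*(fk(q,k)[0]-p) for (q,p),w in zip(Q,W)]),.003*(k-[0,200,400,400,0,250])]
    s=least_squares(f,[0,200,400,400,0,250.]); return s.x,f(s.x)
def ik(M,k,q0):
    f=lambda q:np.r_[(fk(q,k)[0]-M[:3,3])/100,R.from_matrix(M[:3,:3].T@fk(q,k)[1]).as_rotvec()]
    s=least_squares(f,q0); return s.x,s.cost
def tilted(eye,Tse,az,t):  # scoop top leaning inwards by t rad
    M=hangT(eye,np.eye(4),az); M[:3,:3]=M[:3,:3]@R.from_euler("y",-t).as_matrix()
    return M@Tse
E
python3 - <<'E'
from h import *
np.set_printoptions(precision=2,suppress=True)
s=manip.read_state();q0=np.array(s["joint_positions"]);A=cur();Q[2]=(q0,A[:3,3]);print(q0)
k,res=fit(Q);print(k,res.round(1)); print(fk(q0,k)[1]-A[:3,:3]); np.save("k.npy",k)
Tse=np.load("tse.npy")
print("x tilt check",tilted(root,np.eye(4),-65,.25)[:3,0], -out)
for az in(-55,-65,-75,-85):
  for t in(0,.15,.25,.35):
    print(az,t,[np.r_[ik(tilted(e,Tse,az,t),k,q0)] [0][3:6] if 0 else ik(tilted(e,Tse,az,t),k,q0)[0][[0,1,2,3,4,5]] for e in(root+3*out+0*up,)])
E
```

```text
[-0.06  0.31  1.86 -1.12  0.85  0.25]
[100.11  46.86 589.2  326.31  43.89 297.05] [ 58.4 -37.5   0.2  13.8   4.4   1.  -15.1  -5.7  -1.    5.   -6.3  -1.4
   0.3  -0.5   0.6  -0.2   0.1   0.1]
[[-0.  0. -0.]
 [-0. -0. -0.]
 [-0. -0.  0.]]
x tilt check [-0.1   0.22  0.97] [ 0.28 -0.96 -0.  ]
-55 0 [array([-0.18,  0.4 ,  1.95, -1.44,  0.57,  0.41])]
-55 0.15 [array([-0.16,  0.45,  2.03, -1.81,  0.68,  0.8 ])]
-55 0.25 [array([-0.15,  0.48,  2.08, -1.99,  0.79,  0.99])]
-55 0.35 [array([-0.14,  0.53,  2.13, -2.11,  0.92,  1.13])]
-65 0 [array([-0.14,  0.44,  1.88, -1.28,  0.73,  0.4 ])]
-65 0.15 [array([-0.12,  0.48,  1.95, -1.57,  0.81,  0.7 ])]
-65 0.25 [array([-0.1 ,  0.52,  2.  , -1.72,  0.9 ,  0.87])]
-65 0.35 [array([-0.1 ,  0.56,  2.03, -1.84,  1.  ,  1.01])]
-75 0 [array([-0.11,  0.48,  1.79, -1.15,  0.89,  0.41])]
-75 0.15 [array([-0.09,  0.52,  1.85, -1.38,  0.96,  0.64])]
-75 0.25 [array([-0.07,  0.55,  1.89, -1.51,  1.02,  0.78])]
-75 0.35 [array([-0.06,  0.59,  1.93, -1.62,  1.1 ,  0.9 ])]
-85 0 [array([-0.09,  0.52,  1.69, -1.05,  1.05,  0.44])]
-85 0.15 [array([-0.07,  0.56,  1.74, -1.23,  1.11,  0.61])]
-85 0.25 [array([-0.06,  0.59,  1.78, -1.34,  1.16,  0.72])]
-85 0.35 [array([-0.05,  0.63,  1.81, -1.44,  1.22,  0.82])]
```

```bash
sed -i 's/a,h,L2,L3,e,Lt=k;/a,h,L2,L3,e,Lt,b=k;/; s/\[a,0,h\]/[a,b,h]/; s/400,400,0,250\]/400,400,0,250,70]/; s/400,400,0,250\.\]/400,400,0,250.,70]/; s/"y",-t)/"y",t)/' h.py
python3 - <<'E'
from h import *
np.set_printoptions(precision=2,suppress=True)
s=manip.read_state();q0=np.array(s["joint_positions"]);A=cur();Q[2]=(q0,A[:3,3])
k,res=fit(Q);print(k,res.round(1)); np.save("k.npy",k)
Tse=np.load("tse.npy")
print("x tilt check",tilted(root,np.eye(4),-65,.25)[:3,0], -out)
for az in(-65,-75,-85):
  for t in(0,.15,.25,.35):
    print(az,t,[ik(tilted(e,Tse,az,t),k,q0)[0] for e in(tipn+25*(out+up),root+3*out)])
E
```

```text
[  8.89 170.79 591.07 422.39  58.02 389.14  69.43] [-0.  -0.  -0.   1.3 -0.7  0.7 -0.9  0.9 -0.8  1.   2.5  0.4  0.  -0.1
  0.6  0.1  0.2  0.4 -0. ]
x tilt check [ 0.1  -0.22  0.97] [ 0.28 -0.96 -0.  ]
-65 0 [array([-0.06,  0.31,  1.86, -1.12,  0.85,  0.25]), array([-0.16,  0.41,  1.89, -1.28,  0.72,  0.38])]
-65 0.15 [array([-0.11,  0.28,  1.78, -0.85,  0.85, -0.04]), array([-0.21,  0.38,  1.82, -0.95,  0.71,  0.03])]
-65 0.25 [array([-0.15,  0.27,  1.73, -0.68,  0.89, -0.21]), array([-0.24,  0.36,  1.76, -0.74,  0.74, -0.19])]
-65 0.35 [array([-0.19,  0.27,  1.67, -0.52,  0.95, -0.37]), array([-0.28,  0.36,  1.71, -0.55,  0.8 , -0.38])]
-75 0 [array([-0.02,  0.38,  1.75, -1.04,  1.02,  0.3 ]), array([-0.12,  0.47,  1.78, -1.15,  0.89,  0.39])]
-75 0.15 [array([-0.07,  0.34,  1.69, -0.83,  1.01,  0.09]), array([-0.17,  0.43,  1.72, -0.9 ,  0.87,  0.14])]
-75 0.25 [array([-0.11,  0.33,  1.65, -0.68,  1.03, -0.05]), array([-0.2 ,  0.41,  1.68, -0.74,  0.89, -0.03])]
-75 0.35 [array([-0.15,  0.32,  1.6 , -0.55,  1.06, -0.18]), array([-0.24,  0.4 ,  1.63, -0.58,  0.92, -0.19])]
-85 0 [array([-0.  ,  0.45,  1.64, -0.97,  1.18,  0.36]), array([-0.09,  0.53,  1.67, -1.04,  1.06,  0.42])]
-85 0.15 [array([-0.05,  0.41,  1.59, -0.79,  1.17,  0.19]), array([-0.14,  0.49,  1.62, -0.85,  1.03,  0.23])]
-85 0.25 [array([-0.09,  0.39,  1.55, -0.67,  1.17,  0.08]), array([-0.18,  0.47,  1.59, -0.71,  1.03,  0.1 ])]
-85 0.35 [array([-0.13,  0.37,  1.52, -0.55,  1.18, -0.03]), array([-0.22,  0.45,  1.55, -0.58,  1.05, -0.03])]
```

Run:
```python
from h import *
np.set_printoptions(precision=1,suppress=True)
A=cur();Tse=np.load("tse.npy");az,t=-68,.25
D=tilted(tipn+18*(out+up),Tse,az,t);rows(A,D,2,"tilt")
E1=tilted(tipn,Tse,az,t);rows(D,E1,2,"ball")
G=tilted(root+5*out+5*up,Tse,az,t);rows(E1,G,3,"slope")
H=tilted(root+5*out-1*up,Tse,az,t);rows(G,H,1,"down")
```

```text
tilt 2 x [[np.float64(0.067), np.float64(-0.006), np.float64(-0.011)], [np.float64(0.0055), np.float64(0.0395), np.float64(0.0062)]]
   via [[632, -225, 192], [630, -220, 188]]
ball 2 x [[np.float64(-0.02), np.float64(-0.009), np.float64(0.125)], [np.float64(0.0), np.float64(0.0), np.float64(0.0)]]
   via [[632, -229, 179], [635, -237, 170]]
slope 3 x [[np.float64(-0.023), np.float64(-0.01), np.float64(0.139)], [np.float64(0.0), np.float64(0.0), np.float64(0.0)]]
   via [[637, -247, 160], [640, -257, 150], [643, -266, 140]]
down 1 x [[np.float64(0.035), np.float64(-0.0), np.float64(0.049)], [np.float64(0.0), np.float64(0.0), np.float64(0.0)]]
   via [[643, -266, 134]]
```

Request:
move_arm([
  [[0.067,-0.006,-0.011],[0.0055,0.0395,0.0062],0],
  [[0.067,-0.006,-0.011],[0.0055,0.0395,0.0062],0],
  [[-0.02,-0.009,0.125],[0,0,0],0],
  [[-0.02,-0.009,0.125],[0,0,0],0],
  [[0,0,0],[0,0,0],0],
  [[0,0,0],[0,0,0],0],
])

```text
clock: 10.02
ee_pos: [634.1, -238.1, 168.9]
tcp_rot: [-3.141, 0.621, 1.954]
wrist_force: [-0.1, -1.5, -0.0]
opening: 11.3
grip_force: 29.9
```

Run:
```python
from h import *
np.set_printoptions(precision=2,suppress=True)
A=cur();Tse=np.load("tse.npy");az,t=-68,.25
S=A@np.linalg.inv(Tse);print("eye",S[:3,3],"tip",tipn,"x",S[:3,0],manip.read_state()["joint_positions"])
im=read_camera("top")
print("proj eye",proj("top",S[:3,3]),[(d["uv"],d["score"]) for d in pinpoint("top","scoop_eye")[:2]])
cv2.imwrite("pics/p3.png",cv2.resize(im[95:170,305:405],(800,600),interpolation=cv2.INTER_CUBIC)[:,:,::-1])
G=tilted(root+5*out+5*up,Tse,az,t);rows(A,G,4,"slope")
```

```text
eye [ 637.17 -242.14  238.91] tip [ 637.58 -241.52  240.  ] x [ 0.09 -0.23  0.97] [-0.18  0.32  1.73 -0.71  0.87 -0.15]
proj eye [343.19 140.99] [([343.8, 145.5], 0.63)]
slope 4 x [[np.float64(-0.018), np.float64(-0.006), np.float64(0.102)], [np.float64(-0.0001), np.float64(-0.0), np.float64(0.0)]]
   via [[636, -245, 162], [638, -252, 154], [641, -259, 147], [643, -266, 140]]
```

View pics/p3.png

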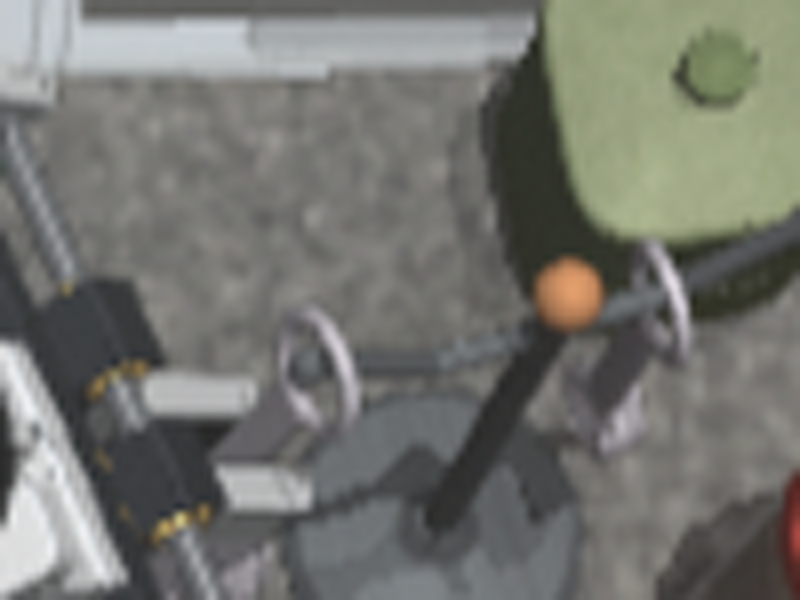

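The crop shows the ball end (303,368) inside the ring (centre about (320,368)), so the loop is threaded. Next I slide it down the slope.

Request:
move_arm([
  [[-0.018,-0.006,0.102],[0,0,0],0],
  [[-0.018,-0.006,0.102],[0,0,0],0],
  [[-0.018,-0.006,0.102],[0,0,0],0],
  [[-0.018,-0.006,0.102],[0,0,0],0],
  [[0.035,0,0.049],[0,0,0],0],
  [[0,0,0],[0,0,0],0],
])

```text
clock: 10.88
ee_pos: [643.1, -266.9, 134.1]
tcp_rot: [3.141, 0.621, 1.952]
wrist_force: [0.7, -0.2, -1.1]
opening: 11.7
grip_force: 29.9
```

Run:
```python
from h import *
np.set_printoptions(precision=2,suppress=True)
A=cur();Tse=np.load("tse.npy")
S=A@np.linalg.inv(Tse);print("eye",S[:3,3],"root",root,manip.read_state()["wrist_force"])
im=read_camera("top")
print("proj eye",proj("top",S[:3,3]),[(d["uv"],d["score"]) for d in pinpoint("top","scoop_eye")[:2]])
cv2.imwrite("pics/p4.png",cv2.resize(im[95:170,305:405],(800,600),interpolation=cv2.INTER_CUBIC)[:,:,::-1])
```

```text
eye [ 646.15 -270.95  204.1 ] root [ 647.23 -275.16  205.  ] [ 0.7  -0.2  -1.07]
proj eye [356.03 141.5 ] [([357.0, 142.5], 0.48), ([359.5, 135.6], 0.23)]
```

View pics/p4.png

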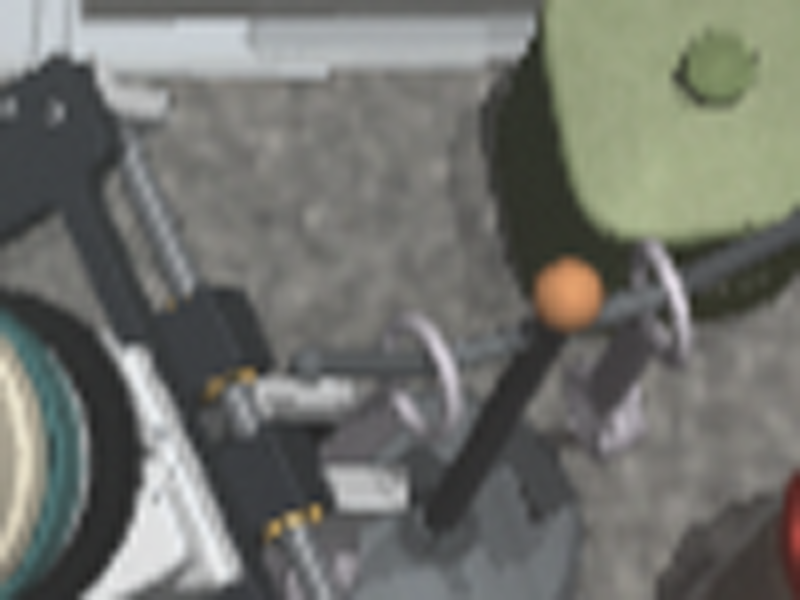

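The peg passes through the ring (ring at (430,375), peg running from (303,362) to the post). Releasing, then backing off along the fingers.

Request:
move_arm([
  [[0,0,0],[0,0,0],20],
  [[0,0,0],[0,0,0],40],
  [[0,0,0],[0,0,0],50],
  [[0,0,-0.1],[0,0,0],50],
  [[0,0,-0.2],[0,0,0],50],
  [[0,0,-0.3],[0,0,0],50],
  [[0,0,-0.4],[0,0,0],60],
  [[0,0,-0.4],[0,0,0],60],
  [[0,0,0],[0,0,0],94],
])

```text
clock: 12.1
ee_pos: [614.6, -189.6, 253.7]
tcp_rot: [3.131, 0.625, 1.949]
wrist_force: [-0.1, -1.1, 0.2]
opening: 66.9
grip_force: 0.0
```

Run:
```python
from h import *
np.set_printoptions(precision=1,suppress=True)
ims={c:read_camera(c) for c in("top","side","wrist")}
for c in ims:
  for n in("scoop_eye","scoop_grip","scoop","tumbler","creamer"):
    print(c,n,[(np.round(d["uv"],1),round(d["score"],2)) for d in pinpoint(c,n)[:3]])
cr=lambda im,x0,y0,w,h:cv2.resize(im[y0:y0+h,x0:x0+w],(400,300),interpolation=cv2.INTER_CUBIC)
cv2.imwrite("pics/p5.png",np.hstack([cr(ims["top"],310,100,100,75),cr(ims["wrist"],80,0,400,300)])[:,:,::-1])
```

```text
top scoop_eye [(array([359.1, 145.8]), 0.88), (array([353.7, 152.2]), 0.7)]
top scoop_grip [(array([354.5, 153.1]), 0.96)]
top scoop [(array([357.6, 151.8]), 0.75), (array([359.3, 161.3]), 0.54)]
top tumbler [(array([335.1, 262.7]), 0.7)]
top creamer [(array([289.9, 131.9]), 0.6)]
side scoop_eye [(array([213.3, 204.5]), 0.57)]
side scoop_grip []
side scoop []
side tumbler []
side creamer [(array([210.1, 201.9]), 0.75)]
wrist scoop_eye [(array([273.9, 258.4]), 0.89)]
wrist scoop_grip [(array([276. , 201.5]), 0.67)]
wrist scoop [(array([273.9, 167.1]), 0.92)]
wrist tumbler [(array([86.1, 47.5]), 0.86)]
wrist creamer [(array([386.3,  57.9]), 0.74)]
```

View pics/p5.png

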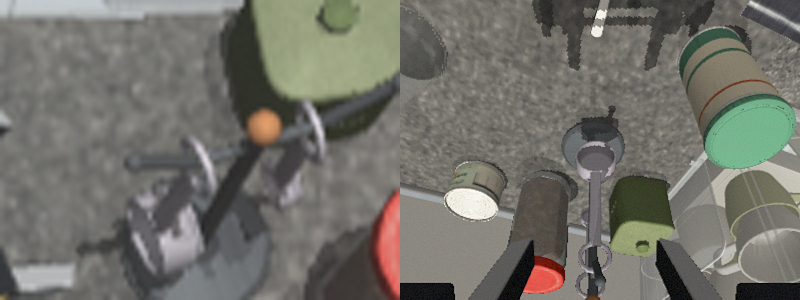

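Scoop hangs by its loop (top crop: ring at (200,160) round the peg; wrist view: handle straight along the post). Next is the tumbler.

```bash
cat >> h.py <<'E'
def down(p,az): a=np.radians(az); return T(np.array(p,float),axes([0,0,-1],[np.cos(a),np.sin(a),0]))
E
python3 - <<'E'
from h import *
np.set_printoptions(precision=2,suppress=True)
print(atz("top",(335.1,262.7),0),atz("top",(337,261),0),atz("top",(343,262.7),103))
A=cur();B=down([419,-251,190],10);k=np.load("k.npy");q=np.array(manip.read_state()["joint_positions"])
print(ik(A,k,q)[0],q,ik(B,k,q)[0],ik(down([482,-2,90],10),k,q)[0])
rows(A,B)
E
```

```text
[ 422.25 -244.41    0.  ] [ 426.05 -248.82    0.  ] [ 418.01 -250.9   103.  ]
[-0.1   0.22  1.65 -0.64  1.05 -0.21] [-0.09  0.22  1.65 -0.64  1.05 -0.21] [-0.68  0.15  1.71 -0.    1.28 -0.86] [-0.15  0.23  1.88  0.    1.03 -0.32]
 5 x [[np.float64(0.042), np.float64(-0.409), np.float64(0.107)], [np.float64(0.0042), np.float64(0.0394), np.float64(0.0127)]]
   via [[576, -209, 238], [538, -224, 226], [499, -236, 214], [459, -245, 202], [419, -251, 190]]
```

Request:
move_arm([
  [[0.042,-0.409,0.107],[0.0042,0.0394,0.0127],94],
  [[0.042,-0.409,0.107],[0.0042,0.0394,0.0127],94],
  [[0.042,-0.409,0.107],[0.0042,0.0394,0.0127],94],
  [[0.042,-0.409,0.107],[0.0042,0.0394,0.0127],94],
  [[0.042,-0.409,0.107],[0.0042,0.0394,0.0127],94],
  [[0,0,0],[0,0,0],94],
  [[0,0,0],[0,0,0],94],
])

```text
clock: 13.88
ee_pos: [419.6, -251.2, 190.2]
tcp_rot: [3.141, 0.001, 1.745]
wrist_force: [-0.6, -1.0, -0.2]
opening: 94.0
grip_force: 0.0
```

Run:
```python
from h import *
np.set_printoptions(precision=2,suppress=True)
A=cur();print(A[:3,3],A[:3,2])
P=camera_params("wrist");im=snap("wrist","w6")
for n in("tumbler",):
  for d in pinpoint("wrist",n)[:3]: print(n,d["uv"],round(d["score"],2),atz("wrist",d["uv"],0,P))
  for d in boxes_of("wrist",n)[:3]: print("box",d["uv"],round(d["score"],2),atz("wrist",d["uv"],52,P))
for p in((419,-251,0),(419,-251,103)):print(proj("wrist",np.array(p,float),P))
read_camera("top");read_camera("side")
for c in("top","side"):
  for n in("rinser","star_top"):
    for d in pinpoint(c,n)[:2]: print(c,n,d["uv"],round(d["score"],2),atz(c,d["uv"],0 if n=="rinser" else 46))
```

```text
[ 419.62 -251.2   190.16] [ 0. -0. -1.]
tumbler [208.1, 63.6] 0.85 [ 324.32 -124.73    0.  ]
tumbler [278.9, 192.5] 0.81 [ 425.06 -251.53    0.  ]
tumbler [450.2, 262.8] 0.53 [ 656.06 -303.51    0.  ]
box [194.6, 51.1] 0.9 [ 322.39 -123.9    52.  ]
box [273.2, 199.6] 0.58 [ 418.01 -249.66   52.  ]
[274.   191.21]
[273.81 214.07]
top rinser [230.2, 235.6] 0.74 [486.21  -5.3    0.  ]
top star_top [223.9, 234.7] 0.91 [483.86   3.14  46.  ]
top star_top [357.5, 162.9] 0.2 [ 642.93 -295.71   46.  ]
side rinser [245.0, 310.5] 0.83 [474.83   0.24   0.  ]
side star_top [242.8, 297.3] 0.69 [480.54  -2.65  46.  ]
```

View pics/w6.png

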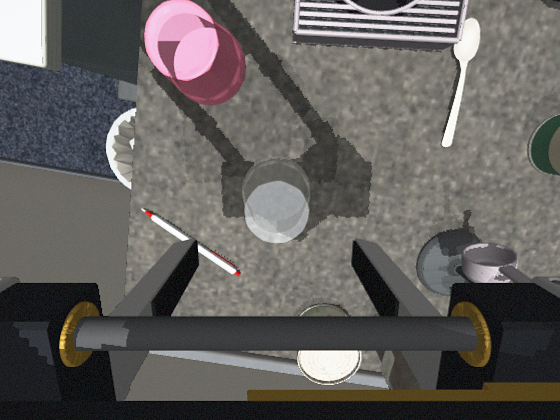

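The tumbler sits centrally below the open fingers: mouth ring at about (277,191), foot disc at (276,211), which puts it near (422,-250). The pink look-alike (195,50) is well clear.

Run:
```python
from h import *
A=cur();B=down([422.3,-250,150],10);rows(A,B,1);rows(B,down([422.3,-250,54],10),3)
```

```text
1 x [[np.float64(0.001), np.float64(0.028), np.float64(0.401)], [np.float64(-0.0001), np.float64(0.0002), np.float64(0.0006)]]
   via [[422, -250, 150]]
 3 x [[np.float64(-0.0), np.float64(0.0), np.float64(0.32)], [np.float64(0.0), np.float64(0.0), np.float64(-0.0)]]
   via [[422, -250, 118], [422, -250, 86], [422, -250, 54]]
```

Request:
move_arm([
  [[0.001,0.028,0.4],[0,0,0],94],
  [[0,0,0],[0,0,0],94],
  [[0,0,0.32],[0,0,0],94],
  [[0,0,0.32],[0,0,0],94],
  [[0,0,0.32],[0,0,0],94],
  [[0,0,0],[0,0,0],94],
  [[0,0,0],[0,0,0],75],
  [[0,0,0],[0,0,0],50],
  [[0,0,0],[0,0,0],50],
  [[0,0,0],[0,0,0],50],
], squeeze=15)

```text
clock: 15.58
ee_pos: [422.1, -251.0, 55.0]
tcp_rot: [3.142, 0.002, 1.746]
wrist_force: [-2.5, -1.0, 6.1]
opening: 65.8
grip_force: 15.2
```

Request:
move_arm([
  [[0,0,0],[0,0,0],45],
  [[0,0,0],[0,0,0],45],
  [[0,0,0],[0,0,0],45],
], squeeze=35)

```text
clock: 15.95
ee_pos: [422.1, -250.9, 55.0]
tcp_rot: [3.142, 0.002, 1.746]
wrist_force: [-1.8, -0.3, 6.1]
opening: 65.3
grip_force: 35.1
```

Request:
move_arm([
  [[0,0,-0.1],[0,0,0],45],
  [[0,0,-0.3],[0,0,0],45],
  [[0,0,-0.3],[0,0,0],45],
  [[0,0,-0.3],[0,0,0],45],
  [[0,0,0],[0,0,0],45],
])

```text
clock: 16.58
ee_pos: [423.4, -251.4, 156.1]
tcp_rot: [3.138, 0.004, 1.746]
wrist_force: [-1.0, -0.6, -1.6]
opening: 65.1
grip_force: 34.7
```

Run:
```python
from h import *
np.set_printoptions(precision=2,suppress=True)
A=cur();print(A[:3,3],A[:3,2],A[:3,1])
P=camera_params("wrist");im=read_camera("wrist")
for d in pinpoint("wrist","tumbler")[:3]: print(d["uv"],round(d["score"],2),atz("wrist",d["uv"],100,P))
for n,z in(("star_top",46),("rinser",0)):
  for d in pinpoint("wrist",n)[:2]: print(n,d["uv"],round(d["score"],2),atz("wrist",d["uv"],z,P))
# rinser corners in earlier top picture
read_camera("top")
print([(d["uv"],d["score"]) for d in boxes_of("top","rinser")[:2]])
B=down([482,-1,170],10);rows(A,B,None)
```

```text
[ 423.35 -251.39  156.06] [ 0. -0. -1.] [0.98 0.17 0.  ]
[196.6, 54.4] 0.94 [ 349.78 -140.26  100.  ]
[274.0, 223.3] 0.59 [ 422.9  -250.19  100.  ]
[]
 6 x [[np.float64(0.394), np.float64(0.169), np.float64(-0.024)], [np.float64(0.0002), np.float64(0.0002), np.float64(0.0)]]
   via [[433, -210, 158], [443, -168, 161], [453, -126, 163], [462, -84, 165], [472, -43, 168], [482, -1, 170]]
```

Run:
```python
from h import *
np.set_printoptions(precision=1,suppress=True)
for c,roi,corn in(("top",(185,190,275,285),[(189,207),(258,198),(267,268),(196,277)]),("side",(185,255,305,355),[(189,309),(240,256),(299,296),(250,352)])):
    im=read_camera(c); x0,y0,x1,y1=roi
    print(c,"corners",np.mean([atz(c,u,34) for u in corn],0),[np.linalg.norm(atz(c,corn[i],34)-atz(c,corn[i-1],34)).round() for i in range(4)])
    g=im[y0:y1,x0:x1].max(2); m=(g<45).astype(np.uint8)
    n,l,st,ce=cv2.connectedComponentsWithStats(cv2.morphologyEx(m,cv2.MORPH_CLOSE,np.ones((9,9),np.uint8)))
    i=1+st[1:,4].argmax(); ct=max(cv2.findContours((l==i).astype(np.uint8),0,1)[0],key=cv2.contourArea)
    (ex_,ey),ax,an=cv2.fitEllipse(cv2.convexHull(ct)); print("disc",ex_+x0,ey+y0,ax,atz(c,(ex_+x0,ey+y0),34))
    for d in pinpoint(c,"star_top")[:2]: print(c,d["uv"],round(d["score"],2),atz(c,d["uv"],46))
```

```text
top corners [479.6  -3.3  34. ] [np.float64(157.0), np.float64(156.0), np.float64(158.0), np.float64(157.0)]Traceback (most recent call last):
  File "<stdin>", line 8, in <module>
ValueError: attempt to get argmax of an empty sequence
```

Request:
move_arm([
  [[0.394,0.169,-0.024],[0,0,0],45],
  [[0.394,0.169,-0.024],[0,0,0],45],
  [[0.394,0.169,-0.024],[0,0,0],45],
  [[0,0,0],[0,0,0],45],
])

```text
clock: 17.42
ee_pos: [451.2, -122.7, 160.7]
tcp_rot: [-3.141, -0.001, 1.75]
wrist_force: [-0.4, -0.5, -2.2]
opening: 64.8
grip_force: 34.7
```

Run:
```python
from h import *
np.set_printoptions(precision=1,suppress=True)
A=cur();print(A[:3,3]); P={c:camera_params(c) for c in("wrist","side","top")}
for c,z0 in(("wrist",0),("side",0),("top",0)):
    im=snap(c,"z_"+c)
    for n,z in(("star_top",46),("rinser",0)):
      for d in pinpoint(c,n)[:1]: print(c,n,d["uv"],round(d["score"],2),atz(c,d["uv"],z,P[c]))
    u=proj(c,np.array([480,-2,36.]),P[c]); print("exp",u)
im=cv2.imread("pics/z_wrist.png");u=proj("wrist",np.array([480,-2,40.]),P["wrist"]).astype(int);x0,y0=max(u[0]-150,0),max(u[1]-112,0)
cv2.imwrite("pics/p10.png",cv2.resize(im[y0:y0+225,x0:x0+300],(800,600),interpolation=cv2.INTER_CUBIC)); print(x0,y0)
import json;json.dump({"P":{k:(v.tolist() if hasattr(v,"tolist") else v) for k,v in P["wrist"].items()}},open("pw.json","w"))
```

```text
[ 451.2 -122.7  160.7]
wrist star_top [333.4, 78.6] 0.69 [481.1   0.2  46. ]
wrist rinser [323.1, 85.5] 0.61 [479.   -0.1   0. ]
exp [329.7  82.7]
side star_top [243.6, 299.1] 0.85 [476.7  -0.9  46. ]
side rinser [243.1, 307.9] 0.9 [481.6  -1.3   0. ]
exp [243. 300.]
top star_top [225.6, 237.1] 0.49 [478.5  -0.7  46. ]
top rinser [229.0, 241.3] 0.74 [473.1  -2.7   0. ]
exp [226.8 236.8]
180 0
```

View pics/p10.png

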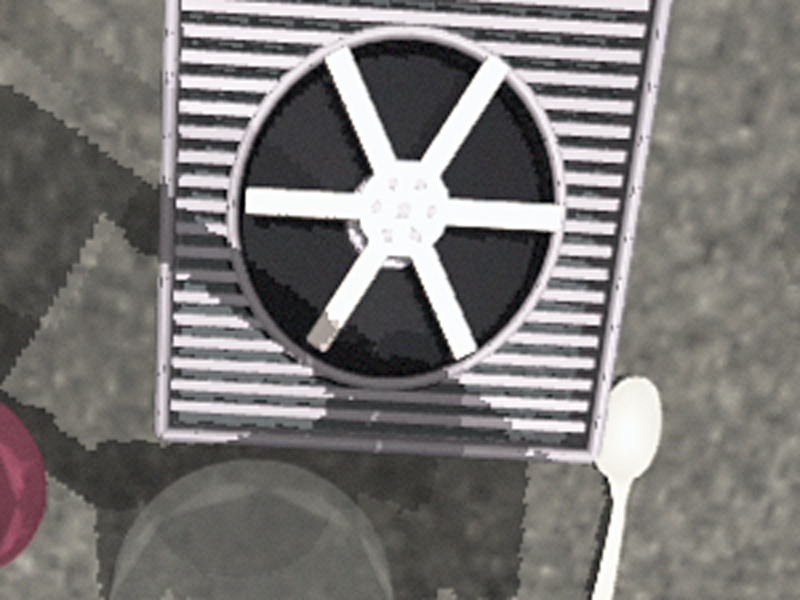

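The star's hub shows at crop (403,208), i.e. wrist pixel (331,78), giving a star centre near (479.5,-0.5). That agrees with the side and top views and the tray corners.

Run:
```python
from h import *
A=cur();B=down([479.5,-1.2,150],10);rows(A,B,4);rows(B,down([479.5,-1.2,108],10),3)
```

```text
4 x [[np.float64(0.295), np.float64(0.124), np.float64(0.027)], [np.float64(-0.0), np.float64(0.0), np.float64(-0.0001)]]
   via [[458, -95, 158], [465, -64, 155], [472, -32, 153], [480, -1, 150]]
 3 x [[np.float64(-0.0), np.float64(0.0), np.float64(0.14)], [np.float64(0.0), np.float64(0.0), np.float64(-0.0)]]
   via [[479, -1, 136], [479, -1, 122], [479, -1, 108]]
```

Request:
move_arm([
  [[0.295,0.124,0.027],[0,0,0],45],
  [[0.295,0.124,0.027],[0,0,0],45],
  [[0.295,0.124,0.027],[0,0,0],45],
  [[0.295,0.124,0.027],[0,0,0],45],
  [[0,0,0],[0,0,0],45],
  [[0,0,0.14],[0,0,0],45],
  [[0,0,0.14],[0,0,0],45],
  [[0,0,0.14],[0,0,0],45],
  [[0,0,0],[0,0,0],45],
  [[0,0,0],[0,0,0],45],
])

```text
clock: 19.12
ee_pos: [479.7, -0.7, 108.3]
tcp_rot: [-3.141, 0.0, 1.745]
wrist_force: [-0.0, 0.1, -2.0]
opening: 65.1
grip_force: 34.7
```

Run:
```python
from h import *
np.set_printoptions(precision=1,suppress=True)
A=cur();print(A[:3,3]); 
for c in("side","top","wrist"):
    P=camera_params(c);snap(c,"y_"+c); print(c,"exp mouth",proj(c,A[:3,3]+[0,1,-55],P),"star",proj(c,np.array([479.5,-.5,46]),P))
    for n in("tumbler","star_top"): print(n,[(np.round(d["uv"],1),round(d["score"],2)) for d in pinpoint(c,n)[:2]])
```

```text
[479.7  -0.7 108.3]
side exp mouth [241.8 296.9] star [242.4 298.4]
tumbler [(array([238.5, 297.7]), 0.64)]
star_top []
top exp mouth [224.7 236.2] star [225.5 236.7]
tumbler [(array([286.7, 302.8]), 0.76), (array([220.7, 235.2]), 0.68)]
star_top []
wrist exp mouth [274.6 224.4] star [274.1 222.7]
tumbler []
star_top []
```

Request:
move_arm([
  [[-0.015,0,0.03],[0,0,0],45],
  [[0,0,0.03],[0,0,0],45],
  [[0,0,0.03],[0,0,0],45],
  [[0,0,0.03],[0,0,0],45],
  [[0,0,0.02],[0,0,0],45],
  [[0,0,0],[0,0,0],45],
])

```text
clock: 20.32
ee_pos: [479.8, -1.9, 94.4]
tcp_rot: [-3.141, 0.0, 1.746]
wrist_force: [-1.5, 0.5, 3.9]
opening: 64.8
grip_force: 34.9
```

Request:
move_arm([
  [[0,0,0.02],[0,0,0],45],
  [[0,0,0.02],[0,0,0],45],
  [[0,0,0.01],[0,0,0],45],
  [[0,0,0],[0,0,0],45],
])

```text
clock: 20.82
ee_pos: [479.8, -1.9, 89.3]
tcp_rot: [-3.141, 0.0, 1.746]
wrist_force: [-1.7, -0.2, 5.6]
opening: 65.4
grip_force: 35.0
```

Request:
move_arm([
  [[0,0,0.01],[0,0,0],45],
  [[0,0,0.005],[0,0,0],45],
  [[0,0,0],[0,0,0],45],
])

```text
clock: 21.2
ee_pos: [479.8, -1.9, 88.8]
tcp_rot: [-3.142, 0.001, 1.746]
wrist_force: [-4.0, 0.4, 12.6]
opening: 64.7
grip_force: 35.4
```

Request:
move_arm([
  [[0,0,0],[0,0,0],45],
  [[0,0,0],[0,0,0],45],
  [[0,0,0],[0,0,0],45],
  [[0,0,0],[0,0,0],45],
])

```text
clock: 21.7
ee_pos: [479.8, -1.9, 88.8]
tcp_rot: [3.142, 0.001, 1.746]
wrist_force: [-3.1, 0.7, 12.3]
opening: 65.3
grip_force: 35.4
```

Run:
```python
from h import *
np.set_printoptions(precision=1,suppress=True)
s=manip.read_state();A=cur();print(A[:3,3],s["wrist_force"],s["wrist_torque"],np.abs(s["qd"]).max())
for c in("side","top"):
    read_camera(c); print(c,"exp mouth",proj(c,A[:3,3]+[0,1,-55]))
    for n in("tumbler","scoop_eye","scoop_grip"): print(n,[(np.round(d["uv"],1),round(d["score"],2)) for d in (pinpoint(c,n))[:2]])
    print("box",[np.round(d["uv"],1) for d in boxes_of(c,"tumbler")[:2]],"exp box",proj(c,A[:3,3]+[0,1,-3.]))
```

```text
[479.8  -1.9  88.8] [-3.1  0.7 12.3] [-0.1  0.9  0. ] 0.001381584167659562
side exp mouth [242.8 301. ]
tumbler [(array([238.1, 305.8]), 0.64)]
scoop_eye []
scoop_grip []
box [array([234.4, 302.7])] exp box [241.4 288.4]
top exp mouth [226.4 237. ]
tumbler [(array([223.9, 238.6]), 0.63), (array([288.8, 302.1]), 0.55)]
scoop_eye []
scoop_grip [(array([354.2, 149.7]), 0.86), (array([356.5, 139.1]), 0.32)]
box [array([285.5, 304.6]), array([236.3, 234.7])] exp box [223.3 234.8]
```

```bash
python3 -c "
from workcell import manip
print(manip.close_job())"
```

```text
the job is handed in; nothing more can be done
None
```

The job is handed in, with no verdict returned: the scoop hangs by its loop on the free peg, and the gripped tumbler holds the star at its stop at about 14 N (wrist-force estimate), still upside down and roughly centred on it.

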